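Start the glass kiln

TASK

Start the glass kiln on its full-fuse programme: gently push the raised kiln lid down until it is fully shut, then tip the red mains rocker on the control desk fully on by its white-bar half, then press the blue programme key right down, and last press the green start key right down. Press and push with the fingers only, letting each key spring back up: lift nothing, leave the white, yellow and red keys unpressed and the things standing about undisturbed.

Things in the scene. Friction and masses are not known exactly. Their poses are not given: they have to be found in the camera images.
- kiln: bench-top glass kiln, fixed: aluminium box 280 x 280 mm, 150 mm high, with a hinged slab lid on top; origin under its centre on the table; x runs from the front (handle side) to the hinges at the back, z up. Hinges, a socket box on its right side and the lid handle in front reach up to 42 mm beyond it, all lower than the lid's top
- lid (a joint): kiln lid: slab 280 x 280 mm, 55 mm thick, 0.8 kg, black bar handle in front; angle in rad, 0 = fully shut, grows as the front edge is raised (starts 0.20 to 0.38). A stiff hinge keeps it at any angle; about 2 to 5 N downward near the front edge moves it
- lid_push (a point): point on the top face of the lid, on its centre line, 45 mm behind the front edge and 235 mm from the hinge; moves with the lid. With the lid shut it is 208 mm above the table
- lid_hinge (a point): centre of the lid's hinge line at the back of the kiln, 140 mm behind the kiln's origin, 152 mm above the table; the hinge line runs along the kiln's y
- console: kiln control desk, fixed, 240 mm deep (x, front to back) and 320 wide (y, to the left); origin under its centre. Its panel slopes down 12 degrees to the operator, 70 to 120 mm high. Left: red mains rocker in a black frame. Middle: white, yellow, blue programme keys in a row, 55 mm apart, in any order. In front: green start key, and 75 mm right of it a red mushroom stop key
- rocker (a joint): red mains rocker, 44 mm along the slope, 26 mm wide, pivoted in its middle 11 mm above the panel; angle in rad: 0 = off (its far half, with the white bar, stands up), 0.28 = fully on (far half pressed down, parallel to the panel). Stiff: needs about 3 N at the middle of the far half; stays where it is left
- rocker_on (a point): point on the far (white bar) half of the rocker, 15 mm from the pivot, on its face; tips over with it, sinking about 4 mm towards the panel from off to on. Press here, straight into the panel
- key_blue (a joint): travel of the blue programme key (full fuse): 0 = up, 0.006 m = right down
- key_blue_top (a point): middle of the top of the round blue key, 28 mm across, 18 mm proud of the panel. Its z axis points straight out of the panel (against the press); its x axis runs up the slope, away from the operator. The key sinks 6 mm along -z, needs 1.5 N to start and 5 N to go right down, and springs back when let go.
- key_green (a joint): travel of the green start key: 0 = up, 0.006 m = right down
- key_green_top (a point): middle of the top of the round green key, 32 mm across, 18 mm proud of the panel. Its z axis points straight out of the panel (against the press); its x axis runs up the slope, away from the operator. The key sinks 6 mm along -z, needs 1.5 N to start and 5 N to go right down, and springs back when let go.
- key_white (a joint): travel of the white programme key (another programme, to be left alone), same make as the blue one, 55 or 110 mm from it
- key_yellow (a joint): travel of the yellow programme key (another programme, to be left alone), same make as the blue one
- key_red (a joint): travel of the red mushroom stop key, 40 mm across, 26 mm proud of the panel (to be left alone)
- jar_large: loose powder jar, white with a black lid, standing in front of the gap between kiln and desk, 72 mm across, 105 mm high; origin under its centre
- jar_small: loose brown powder jar with a metal lid, 56 mm across, 75 mm high; origin under its centre
- sieve: loose red powder sieve, cup 80 mm across and 40 mm high with a flat handle reaching 96 mm along its y; origin under the cup; stands before the kiln
- kiln_post: loose cream ceramic kiln post standing upright between the kiln and the desk, 34 mm across, 100 mm high; origin under its centre
- brush: loose brush, 180 mm long, lying along its x in front of the desk, under 30 mm high
- cork_block: loose cork block 60 x 100 x 35 mm; origin under its centre
- flux_bottle: loose amber bottle with a white cap, 52 mm across, 130 mm high; origin under its centre
Not all that is in view belongs to the job. What is shaped like the brush but pink or turquoise is not meant.

How it is judged:
On the way, in this order (a step that is already met when the one before it is completed fails the run):
1. the kiln lid is pushed fully shut, with the mains still off (value of joint lid below 0.03 rad and value of joint rocker below 0.1 rad), for 0.2 s.
2. the mains rocker is tipped fully on (value of joint rocker above 0.25 rad and value of joint lid below 0.03 rad), for 0.1 s.
3. the blue programme key is pressed right down (value of joint key_blue above 0.0045 m and value of joint key_green below 0.002 m), for 0.05 s.
4. the green start key is pressed right down (value of joint key_green above 0.0045 m and value of joint key_blue below 0.002 m), for 0.05 s.
At the end, for the whole second after the job is handed in: The lid is shut (within 0.03 rad, 8 mm at the front edge), the rocker is on (beyond 0.25 of 0.28 rad), every key has sprung back up (within 2 mm), and the loose things are at rest (all of step 2 and value of joint each of key_blue, key_green, key_white, key_yellow, key_red below 0.002 m and linear speed of each of jar_large, jar_small, sieve, kiln_post, brush, cork_block, flux_bottle below 0.02 m/s); the robot touches nothing.
It fails at once if the mains is switched on while the lid is open, or the blue or green key is pressed before the mains is on ((value of joint rocker above 0.14 rad and value of joint lid above 0.06 rad) or (value of joint rocker below 0.14 rad and value of joint any of key_blue, key_green above 0.003 m)).
It fails at once if the white, yellow or red key is pressed (more than 3 mm) (value of joint any of key_white, key_yellow, key_red above 0.003 m).
It fails at once if the lid is slammed (faster than 2 rad/s, about 0.5 m/s at the front edge), or the lid is lifted further open (velocity of joint lid below -2 rad/s or value of joint lid above 0.43 rad).
It fails at once if kiln or desk is pushed with another part of the arm than the fingers (more than 5 N) (contact force between the arm and kiln above 5 N or contact force between the arm and console above 5 N).
It fails at once if a thing standing about is moved or lifted (more than 20 mm) or tipped (distance of any of jar_large, jar_small, sieve, kiln_post, brush, cork_block, flux_bottle from where it was at the start of the episode above 0.02 m or angle between any of jar_large, jar_small, kiln_post, flux_bottle's own z axis and vertical above 0.4 rad).
It also fails if it takes over 51 s, if anything falls off the work surface, if the arm or the gripper's body presses on something with over 40 N, if the wrist force passes 120 N, or if a joint passes its speed limit or range.

ROBOT

A 6-joint arm with a two-finger parallel gripper is mounted at the origin on the work surface. World frame = base frame: x ahead of the robot, y to its left, z up, the work surface at z = 0. Lengths are in m, angles in rad, forces in N, time in s.
With the tool pointing down it reaches from about 0.375 to 0.9 m from the base axis. Payload 3.1 kg.
Tool frame: the origin (TCP) lies between the finger pads; the fingertips stand 8 mm ahead of it and the grasp point (between the pads) lies 11 mm behind it; z points along the fingers, y is the line along which they close (so a half turn about z gives the same grasp; the last joint's range is limited). The gripper opens to 87 mm and grips with 3 to 60 N. Pads are 19 mm wide; open, the fingers measure 117 mm over their backs; the gripper's body (75 mm by 190 mm) begins 51 mm behind the grasp point.
Start: joints at [-1.496, 0.527, 1.433, -0, 1.181, -0.178], TCP at [0.156, -0.605, 0.231] pointing down, gripper open.
Joint ranges: [-3.08, 3.08], [-0.75, 2.2], [0.22, 2.44], [-1.43, 4.57], [0, 2.65], [-2.85, 2.85]. Speed limits (rad/s): [2.79, 2.79, 3.14, 3.14, 3.14, 3.14].

INTERFACE

Orientations are given as a unit quaternion [x, y, z, w].
In Python, from rig import robot gives the robot as it stands.
- The arm moves only by the tool move_arm, never from a script. Its argument "motion" is text: rows parted by semicolons, each of 5 numbers parted by spaces: the opening, from -1 (shut) to 1 (fully open), then the shift along the tool's x, y, z normalised to -1 to 1, where 1 is 0.2 m, then the turn about the tool's z normalised to -1 to 1, where 1 is pi rad. A call has 1 to 12 rows; each row is the pose to reach, as a shift and turn from the pose commanded when the call began, along the tool's axes at that moment, turning the shorter way round; what a row does not reach only later rows make up. A row lasts 1/12 s, in which the tool goes at most 41.7 mm and 7.16 degrees, less where a joint would pass 70% of its speed; a pose out of reach is approached as far as the arm can. A call with a number of a shift or a turn outside -1 to 1 is refused whole. A call with a gripper value outside its range is refused whole. The fingers move at their own pace and stop on an object; "newtons" is the grip in N (left out, the last holds). Time passes only in rows, so rows that repeat a pose let the fingers close. It gives the time, the measured TCP pose, the force, the opening and the grip force at its end, in the units of the state.
- robot.get_obs(): the state, without advancing time (a new reading comes with each control period).
- robot.camera(name): name is "scene" or "top"; returns (picture, depth): 384x512x3 uint8, red, green, blue; 384x512 float32, m along the optical axis (not along the pixel's ray), 0 where there is no reading.
- robot.camera_model(name): a dict with "mtx" (3x3 intrinsics, pixels), "D" ([k1, k2, p1, p2, k3] as OpenCV has them; the pictures are not rectified), "position" and "attitude" of the camera in the world. Camera axes: x right, y down, z forward; pixel columns grow to the right and rows downward; lengths in m; the calibration is good to about 2 mm. A picture is of the moment at which its call begins. camera_model takes no time and is no camera call.
- robot.hand_in(): hands the job in; it is judged then, once.
The state is a dict: "time": time; "q": joint angles; "joint_velocities": joint speeds; "joint_torque": joint torques, N m; "position": TCP position; "tool_rot": TCP orientation; "ft_force": force on the tool from outside, world axes, zero at the start; "moment": the same for the moment, N m; "grip_width": finger opening in m; "grip_force": force on a finger pad.
Only numpy, scipy, OpenCV 4.12 (cv2) and the standard library are available. Lean on these libraries where they do the work, as an engineer would, in place of code of your own. Each camera call takes 0.05 s, during which the arm holds its last target. There are 200 camera calls.

## Working session

There is one attempt and no reset: what is moved stays moved. The work goes in short steps, Python scripts to look and compute and a tool call to move; the robot and the scene stay as the last step left them, time stands still between calls to the robot, and variables do not carry over. Pictures are saved under pics/ and viewed, at most 10 in all, crops included, and the job is handed in when it is done.

Besides the shell and the picture viewer there is one more tool, called after "Emit:" by a JSON object that holds its "method" and its "body", one argument or row to a line. move_arm: Moves the arm, as the interface text tells. Its arguments: {"type":"object","properties":{"motion":{"type":"string"},"newtons":{"type":"number"}},"required":["motion"]}

```bash
mkdir -p pics; python3 - <<'E'
from rig import robot
import cv2,numpy as np
for n in ("scene","top"):
    p,d=robot.camera(n); np.savez(f"{n}.npz",p=p,d=d)
    cv2.imwrite(f"pics/{n}.png",cv2.resize(p[:,:,::-1],(768,576),interpolation=cv2.INTER_CUBIC))
    print(robot.camera_model(n))
print(robot.get_obs())
E
```

```text
{'mtx': array([[356.18537739,   0.        , 260.5104785 ],
       [  0.        , 356.18537739, 188.13809465],
       [  0.        ,   0.        ,   1.        ]]), 'D': array([-0.0328253,  0.       ,  0.       ,  0.       ,  0.       ]), 'position': array([ 1.01133561, -0.02666577,  1.10338263]), 'attitude': array([ 0.71720964,  0.65755317, -0.15430782, -0.17153209])}
{'mtx': array([[460.14191649,   0.        , 256.95998742],
       [  0.        , 460.14191649, 194.89778678],
       [  0.        ,   0.        ,   1.        ]]), 'D': array([-0.02540659,  0.        ,  0.        ,  0.        ,  0.        ]), 'position': array([0.22485414, 0.00334993, 1.82516223]), 'attitude': array([-0.69737512,  0.71169312, -0.05694819,  0.062592  ])}
{'time': 0.1, 'q': array([-1.49650611e+00,  5.28360434e-01,  1.43376367e+00,  7.09507477e-06,
        1.18138572e+00, -1.78530044e-01]), 'joint_velocities': array([ 0.00018985, -0.00119065, -0.00121338, -0.00023228,  0.00097035,
       -0.0008376 ]), 'joint_torque': array([-3.84861851e-04, -4.40986061e+01, -1.77151179e+01,  6.35441369e-02,
        5.33700536e-02, -4.35857635e-05]), 'position': array([ 0.15629923, -0.60448686,  0.22968065]), 'tool_rot': array([ 9.92020588e-01,  1.26072338e-01,  5.32149801e-05, -9.57112988e-04]), 'ft_force': array([-0.19333777,  0.18525087,  0.97171244]), 'moment': array([ 0.00926847, -0.03458804, -0.02299215]), 'grip_force': 0.0, 'grip_width': 0.08666367055550898}
```

View pics/scene.png

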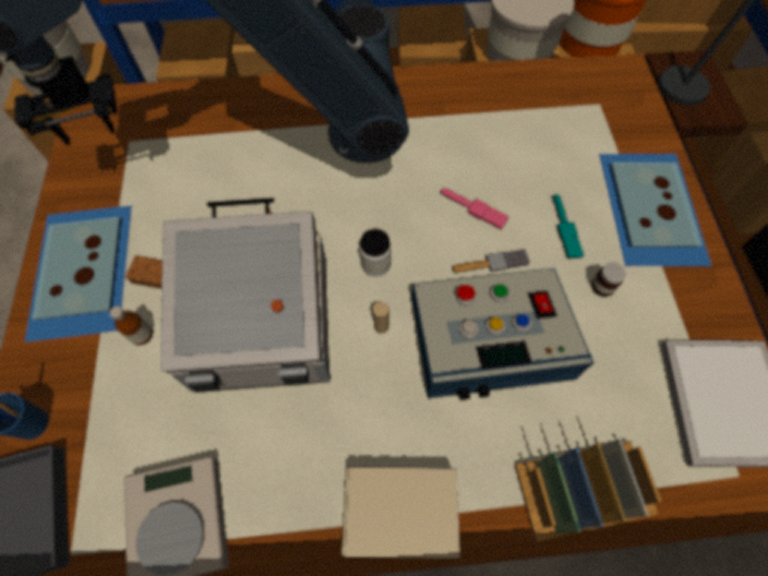

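View pics/top.png

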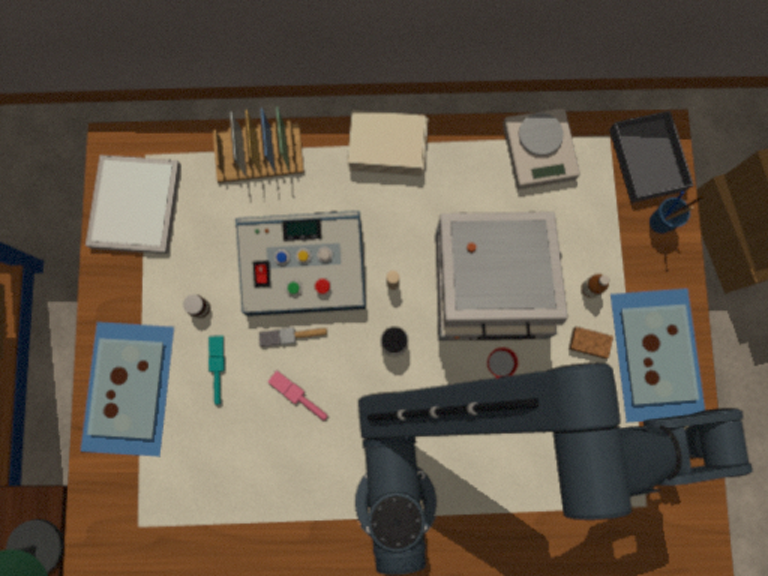

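The scene view (from the far side) shows the kiln at about (240,290) and the desk at (500,335), with keys red (466,292), green (500,291), white (470,327), yellow (496,323), blue (522,320) and the rocker (541,303). The top view shows the same layout: blue (281,257), green (293,288), rocker (262,273), kiln lid around (500,265), sieve (502,362).

```bash
python3 - <<'E'
import cv2,numpy as np
def crop(n,x,y,w,h,s):
    p=np.load(n+".npz")['p'][y:y+h,x:x+w,::-1]; return cv2.resize(p,(w*s,h*s),interpolation=cv2.INTER_CUBIC)
a=crop("top",155,140,95,75,8);cv2.imwrite("pics/tc.png",a)
a=crop("scene",270,175,130,95,6);cv2.imwrite("pics/sc.png",a)
a=crop("scene",100,120,125,145,4);b=crop("top",285,130,100,130,4)
c=np.zeros((580,900,3),np.uint8);c[:580,:500]=a;c[:520,500:]=b;cv2.imwrite("pics/k.png",c[:,:])
cv2.imwrite("pics/k.png",cv2.resize(c,(800,516)))
E
```

```text
(no output)
```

View pics/tc.png

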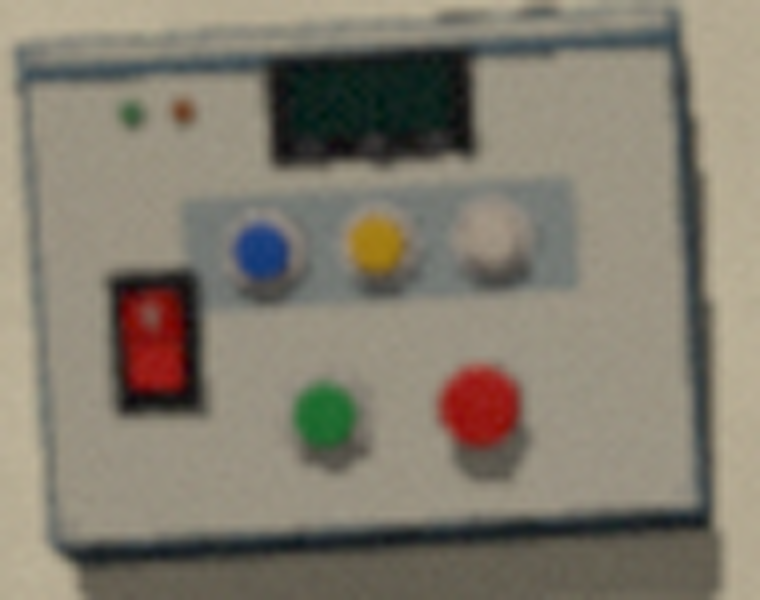

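View pics/sc.png

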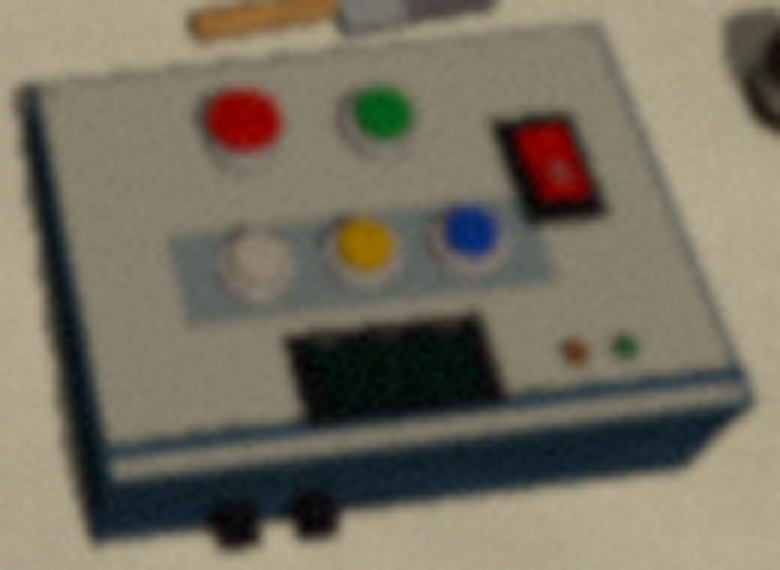

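View pics/k.png

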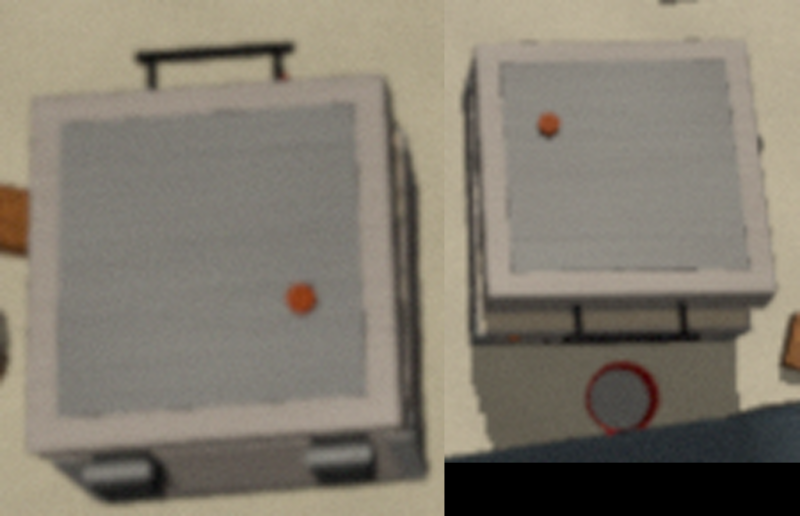

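The top crop shows blue (263,250), yellow (377,244), green (325,414), red (480,405) and the rocker's white bar (151,318). In the scene crop they are at blue (470,230), yellow (366,244), green (383,112), red (243,120) and bar (561,170). The kiln crop shows the lid corners in both views.

```bash
cat > h.py <<'E'
import cv2,numpy as np
from rig import robot
from scipy.spatial.transform import Rotation as R
CM={n:robot.camera_model(n) for n in("scene","top")}
def ray(n,uv):
    c=CM[n];q=cv2.undistortPoints(np.array([[uv]],float),c["mtx"],c["D"])[0,0]
    return R.from_quat(c["attitude"]).as_matrix()@np.array([*q,1.]),c["position"]
def tri(us,ut):
    (a,p),(b,q)=ray("scene",us),ray("top",ut)
    s=np.linalg.lstsq(np.c_[a,-b],q-p,rcond=None)[0]
    A,B=p+s[0]*a,q+s[1]*b; return (A+B)/2,np.linalg.norm(A-B)
def px(x,y,s,ox,oy): return ((x+.5)/s-.5+ox,(y+.5)/s-.5+oy)
def dep(n,uv,d,r=1):
    u,v=np.round(uv).astype(int);z=np.median(d[v-r:v+r+1,u-r:u+r+1]);a,p=ray(n,uv);return p+a*z
E
cat > m.py <<'E'
from h import *
np.set_printoptions(precision=4,suppress=True)
D={n:np.load(n+".npz")["d"] for n in CM}
S=lambda x,y:px(x,y,6,270,175); T=lambda x,y:px(x,y,8,155,140)
KS=lambda x,y:px(x,y,32/9,100,120); KT=lambda x,y:px(x-444.4,y,32/9,285,130)
P={}
for k,s,t in [("blue",(470,230),(263,250)),("yellow",(366,244),(377,244)),("white",(256,258),(491,236)),("green",(383,112),(325,414)),("red",(243,120),(480,405)),("bar",(561,170),(151,318)),("rock",(549,168),(157,341)),
 ("lamp_g",(625,346),(132,114)),("cFL",(600,25),(62,548)),("cBL",(738,370),(22,70))]:
    s,t=S(*s),T(*t);p,e=tri(s,t);P[k]=p;print(k,p,"gap%.4f"%e,dep("scene",s,D["scene"]),dep("top",t,D["top"]))
for k,s,t in [("FL",(385,77),(490,296)),("FR",(33,97),(774,291)),("BL",(403,425),(476,47)),("BR",(27,450),(743,40)),("knob",(301,298),(548,124))]:
    s,t=KS(*s),KT(*t);p,e=tri(s,t);P[k]=p;print(k,p,"gap%.4f"%e,dep("scene",s,D["scene"]),dep("top",t,D["top"]))
# loose things on the top/scene depth: sieve & jar & post
for k,uv in [("sieve",(502,362)),("jarL",(395,340)),("post",(393,279)),("cork",(591,343)),("bottle",(598,284)),("handleL",(482,332)),("handleR",(537,330))]:
    uv=px(*uv,1.5,0,0);print(k,dep("top",uv,D["top"]))
# planes from depth
for nm,n,pts in [("lid","scene",[KS(60,120),KS(350,110),KS(355,400),KS(70,410)]),("lidT","top",[KT(510,70),KT(725,70),KT(740,260),KT(520,265)]),("panel","scene",[S(60,130),S(160,130),S(160,420),S(110,430)]),("panelT","top",[T(50,430),T(250,480),T(640,470),T(600,90),T(600,300),T(250,330)])]:
    m=np.zeros((384,512),np.uint8);cv2.fillPoly(m,[np.array(pts).round().astype(int)],1)
    v,u=np.nonzero(m*(D[n]>0));X=np.array([ray(n,(a,b))[0]*D[n][b,a]+CM[n]["position"] for a,b in zip(u,v)])
    c=np.median(X,0);w=np.ones(len(X),bool)
    for _ in range(5):
        c=X[w].mean(0);N=np.linalg.svd(X[w]-c,full_matrices=False)[2][2];N*=np.sign(N[2]);r=(X-c)@N;w=abs(r)<max(.002,1.5*r[w].std())
    print(nm,c,N,"tilt",np.degrees(np.arccos(N[2])),"az",np.degrees(np.arctan2(N[1],N[0])),"std",r[w].std(),w.mean())
E
python3 m.py
```

```text
blue [0.6184 0.2791 0.1044] gap0.0000 [0.6225 0.276  0.1147] [0.6159 0.2773 0.1155]
yellow [0.6207 0.225  0.1026] gap0.0009 [0.6253 0.2225 0.1144] [0.6176 0.2229 0.1154]
white [0.6233 0.1693 0.1022] gap0.0009 [0.6281 0.1664 0.1146] [0.6194 0.1681 0.1196]
green [0.541  0.2515 0.0872] gap0.0001 [0.5452 0.2491 0.0964] [0.5387 0.2497 0.1   ]
red [0.5425 0.1758 0.0941] gap0.0007 [0.5483 0.173  0.1066] [0.541  0.1754 0.1027]
bar [0.5875 0.3339 0.0995] gap0.0008 [0.5892 0.333  0.1033] [0.5862 0.3325 0.1049]
rock [0.5792 0.3337 0.0839] gap0.0004 [0.5877 0.3269 0.1038] [0.5755 0.3301 0.1018]
lamp_g [0.6869 0.343  0.1057] gap0.0006 [0.69   0.3398 0.1151] [0.6837 0.3405 0.1171]
cFL [0.4839 0.387  0.0575] gap0.0067 [0.4557 0.4132 0.0005] [0.4849 0.3867 0.0437]
cBL [0.7071 0.3935 0.1146] gap0.0018 [0.7065 0.3931 0.1134] [0.7071 0.3941 0.1158]
FL [ 0.4272 -0.1232  0.2582] gap0.0025 [ 0.249  -0.151   0.0003] [ 0.4265 -0.1239  0.2639]
FR [ 0.4258 -0.3983  0.2642] gap0.0025 [ 0.2409 -0.5175 -0.001 ] [ 0.4255 -0.397   0.2641]
BL [ 0.6957 -0.1237  0.1892] gap0.0016 [ 0.6953 -0.123   0.1881] [ 0.6902 -0
[... 310 characters left out ...]
5  0.0331]
bottle [ 0.5308 -0.5258  0.0984]
handleL [ 0.3976 -0.2051  0.2528]
handleR [ 0.4112 -0.3534  0.1482]
lid [ 0.5673 -0.2625  0.2377] [ 0.2357 -0.0009  0.9718] tilt 13.63173348341321 az -0.21867713419265575 std 0.0010472006538362621 0.7633815416728791
lidT [ 0.5562 -0.2641  0.2405] [ 0.237  -0.0048  0.9715] tilt 13.711229338738054 az -1.1661889971780137 std 0.001151671766341715 0.45178105994787143
panel [0.6145 0.1024 0.0929] [-0.2078 -0.0145  0.9781] tilt 12.02076093809785 az -176.00071364247432 std 0.001043049134748296 0.7343511450381679
panelT [0.5542 0.2083 0.0837] [-0.2133 -0.0148  0.9769] tilt 12.346832858452302 az -176.0440880611305 std 0.0017470042965164606 0.4654275092936803
```

```bash
cat > g.py <<'E'
import sys
from h import *
o=robot.get_obs();M=R.from_quat(o["tool_rot"]).as_matrix()
yaw=np.degrees(np.arctan2(M[1,0],M[0,0]))
t=np.array([float(a) for a in sys.argv[1:4]]);d=M.T@(t-o["position"])/.2
print("t",o["time"],"pos",o["position"].round(4),"yaw %.1f"%yaw,"F",o["ft_force"].round(2),"shift",d.round(3),"turn to 2deg",round((yaw-2)/180,3))
E
python3 g.py 0.46 -0.262 0.34
python3 - <<'E'
exec(open('m.py').read().split("P={}")[0])
for k,uv in [("far",(153,292)),("mid",(156,340)),("near",(158,388)),("frL",(117,345)),("frR",(196,335)),("frFar",(150,279)),("pan",(230,345))]: print(k,dep("top",T(*uv),D["top"],0))
E
```

```text
t 0.1 pos [ 0.1563 -0.6045  0.2297] yaw 14.5 F [-0.19  0.19  0.97] shift [ 1.899 -1.279 -0.549] turn to 2deg 0.069
far [0.5974 0.3304 0.1115]
mid [0.576  0.3305 0.1019]
near [0.5531 0.3298 0.0993]
frL [0.5751 0.3504 0.0962]
frR [0.5796 0.3128 0.0941]
frFar [0.6069 0.3346 0.0974]
pan [0.5748 0.2967 0.092 ]
```

Emit:
{"method": "move_arm", "body": {
  "motion": "-1 0 0 -0.2 0; -1 0 0 -0.4 0; -1 0 0 -0.6 0; -1 0 0 -0.6 0.035; -1 0 0 -0.6 0.069; -1 0 0 -0.6 0.069",
  "newtons": 20
}}

```text
time: 0.6
position: [0.1564, -0.6051, 0.3512]
tool_rot: [1.0, 0.017, 0.0, 0.0]
ft_force: [-0.7, 0.6, -0.4]
grip_width: 0.0546
grip_force: 0.0
```

Emit:
{"method": "move_arm", "body": {
  "motion": "-1 0.2 -0.2 0 0; -1 0.35 -0.35 0 0; -1 0.5 -0.5 0 0; -1 0.65 -0.68 0 0; -1 0.79 -0.83 0 0; -1 0.79 -0.83 0 0; -1 0.79 -0.83 0 0"
}}

```text
time: 1.18
position: [0.3105, -0.4288, 0.3498]
tool_rot: [1.0, 0.022, 0.0, -0.002]
ft_force: [-0.2, -0.0, -0.5]
grip_width: 0.0083
grip_force: 0.0
```

Emit:
{"method": "move_arm", "body": {
  "motion": "-1 0.15 -0.15 0 0; -1 0.3 -0.3 0 0; -1 0.45 -0.45 0 0; -1 0.6 -0.62 0 0; -1 0.79 -0.83 0 0; -1 0.79 -0.83 0 0; -1 0.79 -0.83 0.1 0; -1 0.79 -0.83 0.2 0; -1 0.79 -0.83 0.2 0"
}}

```text
time: 1.93
position: [0.4582, -0.2604, 0.3063]
tool_rot: [1.0, 0.019, -0.004, -0.003]
ft_force: [-1.3, 0.8, -0.4]
grip_width: 0.0005
grip_force: 0.0
```

```bash
python3 g.py 0.46 -0.262 0.216
```

```text
t 1.9333 pos [ 0.4582 -0.2604  0.3063] yaw 2.2 F [-1.35  0.82 -0.35] shift [0.012 0.011 0.452] turn to 2deg 0.001
```

Emit:
{"method": "move_arm", "body": {
  "motion": "-1 0 0 0.06 0; -1 0 0 0.12 0; -1 0 0 0.14 0; -1 0 0 0.16 0; -1 0 0 0.18 0; -1 0 0 0.2 0; -1 0 0 0.22 0; -1 0 0 0.24 0; -1 0 0 0.26 0; -1 0 0 0.28 0; -1 0 0 0.3 0; -1 0 0 0.32 0"
}}

```text
time: 2.93
position: [0.46, -0.2619, 0.2462]
tool_rot: [1.0, 0.018, -0.0, -0.0]
ft_force: [-0.7, -0.3, 2.8]
grip_width: -0.0001
grip_force: 1.5
```

Emit:
{"method": "move_arm", "body": {
  "motion": "-1 0 0 0.02 0; -1 0 0 0.04 0; -1 0 0 0.06 0; -1 0 0 0.075 0; -1 0 0 0.09 0; -1 0 0 0.105 0; -1 0 0 0.115 0; -1 0 0 0.12 0; -1 0 0 0.12 0"
}}

```text
time: 3.68
position: [0.4604, -0.2618, 0.2222]
tool_rot: [1.0, 0.018, 0.0, -0.0]
ft_force: [0.5, -0.1, -0.4]
grip_width: 0.0006
grip_force: 0.0
```

Emit:
{"method": "move_arm", "body": {
  "motion": "-1 0 0 0.01 0; -1 0 0 0.02 0; -1 0 0 0.03 0; -1 0 0 0.035 0; -1 0 0 0.04 0; -1 0 0 0.04 0"
}}

```text
time: 4.18
position: [0.4601, -0.262, 0.2154]
tool_rot: [1.0, 0.018, -0.0, 0.0]
ft_force: [-2.9, 1.0, 8.4]
grip_width: 0.0006
grip_force: 4.0
```

```bash
python3 g.py 0.46 -0.262 0.214
```

```text
t 4.1833 pos [ 0.4601 -0.262   0.2154] yaw 2.1 F [-2.86  1.05  8.37] shift [-0.     0.     0.007] turn to 2deg 0.0
```

Emit:
{"method": "move_arm", "body": {
  "motion": "-1 0 0 0.01 0; -1 0 0 0.015 0; -1 0 0 0.015 0; -1 0 0 0.015 0"
}}

```text
time: 4.52
position: [0.4601, -0.262, 0.2153]
tool_rot: [1.0, 0.018, 0.0, 0.001]
ft_force: [-8.4, 3.8, 24.2]
grip_width: 0.0004
grip_force: 12.3
```

Emit:
{"method": "move_arm", "body": {
  "motion": "-1 0 0 -0.05 0; -1 0 0 -0.2 0; -1 0 0 -0.4 0; -1 0 0 -0.4 0"
}}

```text
time: 4.85
position: [0.4641, -0.2648, 0.2984]
tool_rot: [1.0, 0.018, 0.006, 0.005]
ft_force: [1.1, -0.7, -0.6]
grip_width: 0.0005
grip_force: 0.0
```

```bash
python3 g.py 0.586 0.333 0.22; python3 - <<'E'
exec(open('m.py').read().split("P={}")[0])
p,d=robot.camera("scene")
m=np.zeros((384,512),np.uint8);cv2.fillPoly(m,[np.array([KS(60,250),KS(355,250),KS(355,400),KS(70,410)]).round().astype(int)],1)
v,u=np.nonzero(m*(d>0));X=np.array([ray("scene",(a,b))[0]*d[b,a]+CM["scene"]["position"] for a,b in zip(u,v)])
w=np.ones(len(X),bool)
for _ in range(6):
    A=np.c_[X,np.ones(len(X))][:,[0,1,3]];c=np.linalg.lstsq(A[w],X[w,2],rcond=None)[0];r=X[:,2]-A@c;w=abs(r)<.003
print(c,w.mean(),"front z",np.array([.42,-.26,1])@c)
E
```

```text
t 4.85 pos [ 0.4641 -0.2648  0.2984] yaw 2.1 F [ 1.1  -0.7  -0.58] shift [ 0.712 -2.969  0.371] turn to 2deg 0.0
[ 0.0027 -0.0007  0.2046] 0.914332784184514 front z 0.20595493051077335
```

Emit:
{"method": "move_arm", "body": {
  "motion": "-1 0.05 -0.2 0 0; -1 0.1 -0.4 0 0; -1 0.15 -0.6 0 0; -1 0.2 -0.8 0 0; -1 0.25 -1 0 0"
}}

```text
time: 5.32
position: [0.5027, -0.0582, 0.2903]
tool_rot: [1.0, 0.018, -0.001, -0.001]
ft_force: [0.3, -0.2, 0.9]
grip_width: 0.0005
grip_force: 0.0
```

Emit:
{"method": "move_arm", "body": {
  "motion": "-1 0.05 -0.2 0 0; -1 0.1 -0.4 0 0; -1 0.15 -0.6 0 0; -1 0.2 -0.8 0 0; -1 0.25 -1 0 0"
}}

```text
time: 5.73
position: [0.5454, 0.1438, 0.2901]
tool_rot: [1.0, 0.018, -0.001, -0.0]
ft_force: [1.1, -0.8, -0.2]
grip_width: 0.0003
grip_force: 0.0
```

Emit:
{"method": "move_arm", "body": {
  "motion": "-1 0.05 -0.2 0 0; -1 0.1 -0.4 0 0; -1 0.15 -0.6 0 0; -1 0.2 -0.8 0 0; -1 0.24 -0.95 0 0; -1 0.24 -0.95 0.2 0; -1 0.24 -0.95 0.4 0; -1 0.24 -0.95 0.6 0; -1 0.24 -0.95 0.7 0; -1 0.24 -0.95 0.7 0"
}}

```text
time: 6.57
position: [0.5818, 0.3315, 0.1435]
tool_rot: [1.0, 0.018, -0.007, 0.002]
ft_force: [-0.7, -0.1, -1.2]
grip_width: 0.0006
grip_force: 0.0
```

```bash
python3 g.py 0.586 0.333 0.115; python3 - <<'E'
from h import *
p,d=robot.camera("scene"); cv2.imwrite("pics/r1.png",cv2.resize(p[150:270,260:420,::-1],(800,600),interpolation=cv2.INTER_CUBIC))
E
```

```text
t 6.5667 pos [0.5818 0.3315 0.1435] yaw 2.1 F [-0.68 -0.11 -1.25] shift [ 0.023 -0.007  0.142] turn to 2deg 0.0
```

View pics/r1.png

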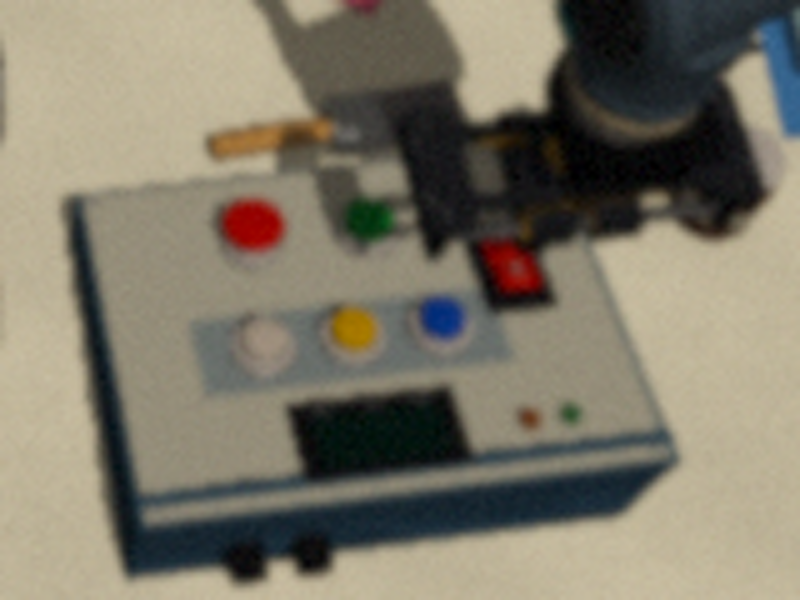

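The picture shows the gripper hovering over the near end of the rocker at about (510,265), with the keys free. I'll lower gently now.

Emit:
{"method": "move_arm", "body": {
  "motion": "-1 0 0 0.05 0; -1 0 0 0.08 0; -1 0 0 0.1 0; -1 0 0 0.1 0; -1 0 0 0.1 0"
}}

```text
time: 7.03
position: [0.5873, 0.3331, 0.1324]
tool_rot: [1.0, 0.018, 0.001, -0.0]
ft_force: [-0.2, -0.8, -0.2]
grip_width: 0.0001
grip_force: 0.0
```

```bash
python3 g.py 0.586 0.333 0.110; python3 - <<'E'
from h import *
for P in [(.586,.333,.12),(.586,.333,.19)]:
    c=CM["scene"];Rm=R.from_quat(c["attitude"]).inv();r=Rm.as_rotvec();t=-Rm.apply(c["position"])
    u=cv2.projectPoints(np.array([P]),r,t,c["mtx"],c["D"])[0].ravel();print((u-[260,150])*5)
E
```

```text
t 7.0333 pos [0.5873 0.3331 0.1324] yaw 2.1 F [-0.16 -0.84 -0.22] shift [-0.006  0.     0.112] turn to 2deg 0.0
[521.479387   248.63209418]
[553.58253959 197.55104703]
```

Emit:
{"method": "move_arm", "body": {
  "motion": "-1 0 0 0.03 0; -1 0 0 0.06 0; -1 0 0 0.075 0; -1 0 0 0.085 0; -1 0 0 0.085 0"
}}

```text
time: 7.45
position: [0.5871, 0.333, 0.1143]
tool_rot: [1.0, 0.018, 0.0, -0.0]
ft_force: [0.6, 0.4, 1.1]
grip_width: 0.0004
grip_force: 0.3
```

Emit:
{"method": "move_arm", "body": {
  "motion": "-1 0 0 0.005 0; -1 0 0 0.01 0; -1 0 0 0.015 0; -1 0 0 0.015 0"
}}

```text
time: 7.78
position: [0.5875, 0.3331, 0.1125]
tool_rot: [1.0, 0.018, 0.001, -0.0]
ft_force: [0.5, -1.2, 5.0]
grip_width: 0.0003
grip_force: 2.3
```

Emit:
{"method": "move_arm", "body": {
  "motion": "-1 0 0 0.005 0; -1 0 0 0.01 0; -1 0 0 0.01 0"
}}

```text
time: 8.03
position: [0.5876, 0.3331, 0.1123]
tool_rot: [1.0, 0.018, 0.001, -0.0]
ft_force: [-2.4, -0.9, 11.1]
grip_width: 0.0003
grip_force: 6.2
```

Emit:
{"method": "move_arm", "body": {
  "motion": "-1 0 0 0.005 0; -1 0 0 0.01 0; -1 0 0 0.01 0"
}}

```text
time: 8.28
position: [0.5876, 0.3331, 0.112]
tool_rot: [1.0, 0.018, 0.001, -0.0]
ft_force: [-5.1, -3.1, 19.7]
grip_width: 0.0005
grip_force: 10.1
```

Emit:
{"method": "move_arm", "body": {
  "motion": "-1 0 0 -0.1 0; -1 0 0 -0.3 0; -1 -0.2 0.15 -0.4 0; -1 -0.4 0.3 -0.4 0; -1 -0.6 0.45 -0.4 0; -1 -0.6 0.45 -0.4 0"
}}

```text
time: 8.78
position: [0.4658, 0.2369, 0.1875]
tool_rot: [1.0, 0.018, -0.002, 0.001]
ft_force: [-0.7, -1.1, -0.5]
grip_width: 0.0007
grip_force: 0.0
```

```bash
python3 g.py 0.614 0.277 0.150; python3 - <<'E'
exec(open('m.py').read().split("P={}")[0])
p,d=robot.camera("scene"); p0=np.load("scene.npz")["p"]
f=lambda q:cv2.resize(q[180:240,325:385,::-1],(400,400),interpolation=cv2.INTER_CUBIC)
cv2.imwrite("pics/r2.png",np.hstack([f(p0),f(p)]))
for k,uv in [("bar",(561,170)),("far",(566,188)),("near",(545,135))]: print(k,dep("scene",S(*uv),D["scene"]),dep("scene",S(*uv),d))
E
```

```text
t 8.7833 pos [0.4658 0.2369 0.1875] yaw 2.1 F [-0.67 -1.13 -0.54] shift [ 0.749 -0.173  0.184] turn to 2deg 0.0
bar [0.5892 0.333  0.1033] [0.5877 0.3342 0.0999]
far [0.6002 0.3326 0.1054] [0.599  0.3337 0.1024]
near [0.5648 0.3322 0.0942] [0.5674 0.3301 0.1001]
```

View pics/r2.png

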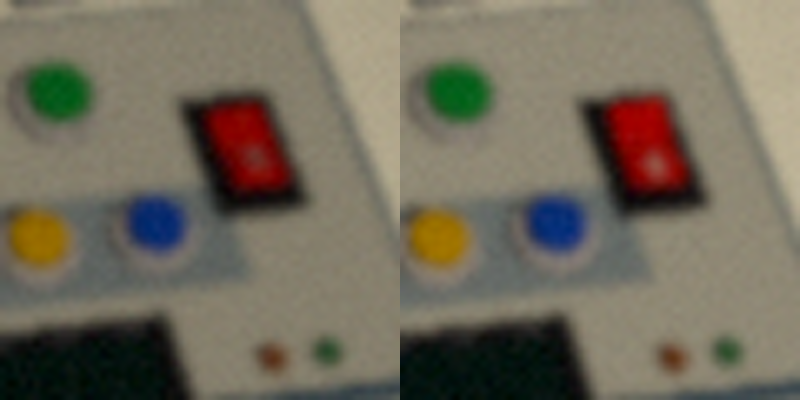

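The left half is before, the right half after. The far half with the white bar (655,165) has sunk and brightened, and the depth confirms it dropped about 3–4 mm while the near half rose 6 mm. The mains rocker is on; blue is next.

Emit:
{"method": "move_arm", "body": {
  "motion": "-1 0.2 -0.05 0 0; -1 0.4 -0.1 0 0; -1 0.6 -0.15 0 0; -1 0.75 -0.17 0 0; -1 0.75 -0.17 0.1 0; -1 0.75 -0.17 0.18 0; -1 0.75 -0.17 0.18 0; -1 0.75 -0.17 0.18 0"
}}

```text
time: 9.5
position: [0.6175, 0.2779, 0.1498]
tool_rot: [1.0, 0.018, -0.002, 0.0]
ft_force: [-0.1, -0.2, 0.1]
grip_width: 0.0007
grip_force: 0.0
```

```bash
python3 g.py 0.614 0.277 0.125
```

```text
t 9.5 pos [0.6175 0.2779 0.1498] yaw 2.1 F [-0.12 -0.16  0.12] shift [-0.017  0.004  0.124] turn to 2deg 0.0
```

Emit:
{"method": "move_arm", "body": {
  "motion": "-1 -0.015 0 0.05 0; -1 -0.015 0 0.09 0; -1 -0.015 0 0.12 0; -1 -0.015 0 0.14 0; -1 -0.015 0 0.14 0; -1 -0.015 0 0.14 0"
}}

```text
time: 10.0
position: [0.6156, 0.2781, 0.1239]
tool_rot: [1.0, 0.018, -0.0, -0.0]
ft_force: [-1.2, 0.7, 2.8]
grip_width: 0.0004
grip_force: 1.1
```

Emit:
{"method": "move_arm", "body": {
  "motion": "-1 0 0 0.01 0; -1 0 0 0.015 0; -1 0 0 0.02 0; -1 0 0 0.02 0"
}}

```text
time: 10.33
position: [0.6164, 0.2781, 0.1201]
tool_rot: [1.0, 0.018, 0.001, -0.0]
ft_force: [-1.4, -0.1, 4.2]
grip_width: 0.0002
grip_force: 2.2
```

Emit:
{"method": "move_arm", "body": {
  "motion": "-1 0 0 0.005 0; -1 0 0 0.01 0; -1 0 0 0.015 0; -1 0 0 0.015 0"
}}

```text
time: 10.67
position: [0.6166, 0.2781, 0.119]
tool_rot: [1.0, 0.018, 0.001, -0.0]
ft_force: [-3.0, -1.3, 12.2]
grip_width: 0.0003
grip_force: 6.3
```

Emit:
{"method": "move_arm", "body": {
  "motion": "-1 0 0 0.005 0; -1 0 0 0.01 0; -1 0 0 0.01 0"
}}

```text
time: 10.92
position: [0.6167, 0.2781, 0.1187]
tool_rot: [1.0, 0.018, 0.002, -0.0]
ft_force: [-4.4, -2.1, 19.3]
grip_width: 0.0003
grip_force: 10.1
```

Emit:
{"method": "move_arm", "body": {
  "motion": "-1 0 0 -0.05 0; -1 0 0 -0.15 0; -1 0 0 -0.2 0; -1 -0.2 0.07 -0.2 0; -1 -0.4 0.13 -0.2 0; -1 -0.4 0.13 -0.1 0; -1 -0.4 0.13 -0.1 0; -1 -0.4 0.13 -0.1 0"
}}

```text
time: 11.58
position: [0.5369, 0.2491, 0.134]
tool_rot: [1.0, 0.018, -0.0, 0.0]
ft_force: [0.2, 0.0, 0.2]
grip_width: 0.0006
grip_force: 0.0
```

```bash
python3 g.py 0.537 0.2495 0.109
```

```text
t 11.5833 pos [0.5369 0.2491 0.134 ] yaw 2.1 F [0.15 0.05 0.21] shift [ 0.001 -0.002  0.125] turn to 2deg 0.0
```

Emit:
{"method": "move_arm", "body": {
  "motion": "-1 0 0 0.05 0; -1 0 0 0.09 0; -1 0 0 0.12 0; -1 0 0 0.14 0; -1 0 0 0.14 0; -1 0 0 0.14 0"
}}

```text
time: 12.08
position: [0.5376, 0.2493, 0.1066]
tool_rot: [1.0, 0.018, 0.0, -0.0]
ft_force: [0.2, 0.9, 2.8]
grip_width: 0.0001
grip_force: 1.2
```

Emit:
{"method": "move_arm", "body": {
  "motion": "-1 0 0 0.01 0; -1 0 0 0.02 0; -1 0 0 0.025 0; -1 0 0 0.025 0"
}}

```text
time: 12.42
position: [0.5384, 0.2494, 0.1025]
tool_rot: [1.0, 0.018, 0.002, -0.0]
ft_force: [2.0, -0.1, 6.0]
grip_width: 0.0003
grip_force: 2.4
```

Emit:
{"method": "move_arm", "body": {
  "motion": "-1 0 0 0.005 0; -1 0 0 0.01 0; -1 0 0 0.015 0; -1 0 0 0.02 0; -1 0 0 0.02 0"
}}

```text
time: 12.83
position: [0.5387, 0.2494, 0.1018]
tool_rot: [1.0, 0.018, 0.003, -0.0]
ft_force: [-2.6, -1.0, 22.5]
grip_width: 0.0003
grip_force: 11.7
```

Emit:
{"method": "move_arm", "body": {
  "motion": "-1 0 0 -0.05 0; -1 0 0 -0.2 0; -1 0 0 -0.5 0; -1 0 0 -0.6 0; -1 0 0 -0.6 0; -1 0 0 -0.6 0; -1 0 0 -0.6 0"
}}

```text
time: 13.42
position: [0.5355, 0.2489, 0.2168]
tool_rot: [1.0, 0.018, -0.001, 0.0]
ft_force: [-0.3, -0.4, -0.6]
grip_width: 0.0003
grip_force: 0.0
```

```bash
python3 - <<'E'
exec(open('m.py').read().split("P={}")[0])
p,d=robot.camera("top");q,e=robot.camera("scene");print(robot.get_obs()["joint_velocities"])
cv2.imwrite("pics/end.png",np.vstack([cv2.resize(q[60:300,50:450,::-1],(500,300)),cv2.resize(p[100:300,100:433,::-1],(500,300))]))
for k,uv in [("blue",(470,230)),("green",(383,112)),("bar",(561,170))]: print(k,dep("scene",S(*uv),D["scene"]),dep("scene",S(*uv),e))
E
```

```text
[-0.0007  0.0108 -0.0053 -0.0003  0.0002  0.0002]
blue [0.6225 0.276  0.1147] [0.6218 0.2765 0.1129]
green [0.5452 0.2491 0.0964] [0.5454 0.249  0.0968]
bar [0.5892 0.333  0.1033] [0.5881 0.3339 0.1009]
```

View pics/end.png

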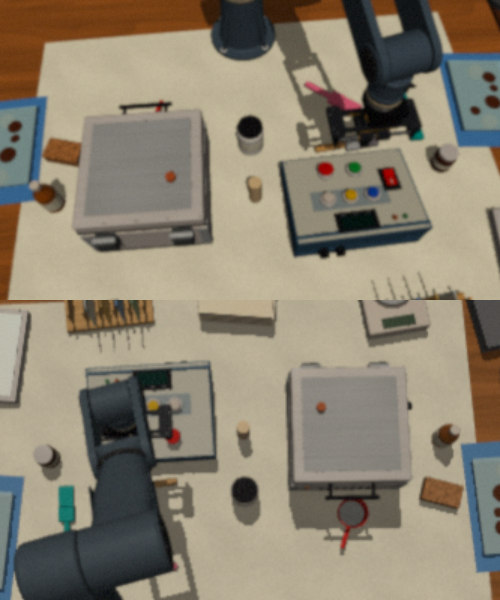

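The picture shows the lid shut, the rocker tipped on at (390,178), the keys up and nothing disturbed.

```bash
python3 -c "
from rig import robot
print(robot.hand_in())"
```

```text
the job is handed in; nothing more can be done
None
```

I shut the lid, tipped the mains on, pressed blue then green down to their stops and handed the job in at about 13.5 s; the last pictures show the keys back up and nothing disturbed, but the hand-in returned no verdict.

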